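# Sweep loose hardware into the parts corral

### The job

Three small metal parts lie loose on the green cutting mat: a round wheel hub, a hexagon nut and a square spacer. Sweep all three across the mat with the closed fingertips into the white three-sided corral, until each lies flat and wholly inside it, past its open mouth. Slide them along the mat only, never pick one up, and leave everything else on the bench where it is.

Things in the scene. Friction and masses are not known exactly. Their poses are not given: they have to be found in the camera images.
- corral: white plastic three-sided frame without a floor, screwed to the green mat. Origin: centre of its footprint on the mat's top (z = 0.003, the mat is 3 mm thick). Walls 18 mm high, 6 mm thick; outside 152 mm along its x, 100 mm along its y; inside x -70 to +70 mm, y -50 (open mouth) to +44 mm (back wall). Low screw lugs stick out 18 mm more at both x sides
- corral_mouth (a point): middle of the corral's open side at mat level, 50 mm from its origin along its -y; 140 mm wide, no sill. It faces right (-y of the robot), yaw -0.08 to 0.17, towards the parts, which start 70 to 220 mm out from it, one about in line with its middle, one on either side; nothing stands between them and it
- hub_center (a point): round aluminium wheel hub, a flat disc 26 mm across with a small centre bore, 13 mm high, 20 to 32 g (may vary by a third), lying loose and flat on the mat; this point is its centre, 6.5 mm above the mat. One of the three parts to sweep; z is vertical; any yaw
- nut_center (a point): large steel hexagon nut, 24 mm across flats (28 mm over corners), 13 mm high, 20 to 32 g (may vary by a third), lying loose and flat on the mat; this point is its centre, 6.5 mm above the mat. One of the three parts to sweep; z is vertical; any yaw
- spacer_center (a point): square aluminium spacer, 24 x 24 mm with a centre hole (34 mm over corners), 13 mm high, 20 to 32 g (may vary by a third), lying loose and flat on the mat; this point is its centre, 6.5 mm above the mat. One of the three parts to sweep; z is vertical; any yaw
- standoff: Bystander, to be left alone: upright brass round standoff, 14 mm across, 42 mm tall, standing loose on the mat 85 to 140 mm behind the middle one of the three parts, seen from the corral. Origin at the middle of its underside
- wheel: Bystander, to be left alone: small robot wheel lying flat, black tyre, 62 mm across, 27 mm high. Origin at the middle of its underside
- board: Bystander, to be left alone: green circuit board, 85 x 56 mm, 18 mm high. Origin at the middle of its underside
- gearmotor: Bystander, to be left alone: small yellow gear motor, about 76 mm long (its own x) and 34 wide, 21 mm high. Origin at the middle of its underside
- screwdriver: Bystander, to be left alone: screwdriver lying on the mat, its length along its own x; on the far side of the mat from the robot. Origin at the middle of its underside
- battery: Bystander, to be left alone: blue battery pack, 78 x 36 mm, 24 mm high, on the far side of the mat. Origin at the middle of its underside

How it is judged:
At the end, for the whole second after the job is handed in: The hub, the nut and the spacer all lie flat on the mat (within 0.2 rad) inside the corral: each centre at least 12 mm inside the line of the mouth and between the side walls and the back wall (x of hub_center in the frame of corral between -0.06 and 0.06 m and y of hub_center in the frame of corral between -0.038 and 0.04 m and height (world z) of each of hub_center, nut_center, spacer_center below 0.0125 m and (angle between hub_center's own z axis and vertical below 0.2 rad or angle between hub_center's own z axis and vertical above 2.94 rad) and x of nut_center in the frame of corral between -0.06 and 0.06 m and y of nut_center in the frame of corral between -0.038 and 0.04 m and (angle between nut_center's own z axis and vertical below 0.2 rad or angle between nut_center's own z axis and vertical above 2.94 rad) and x of spacer_center in the frame of corral between -0.06 and 0.06 m and y of spacer_center in the frame of corral between -0.038 and 0.04 m and (angle between spacer_center's own z axis and vertical below 0.2 rad or angle between spacer_center's own z axis and vertical above 2.94 rad)); the robot touches nothing.
It fails at once if a part is lifted (its centre over 9 mm higher than when lying on the mat) (height (world z) of any of hub_center, nut_center, spacer_center above 0.0185 m).
It fails at once if a bystander is disturbed (shifted over 15 mm) (distance of any of standoff, wheel, board, gearmotor, screwdriver, battery from where it was at the start of the episode above 0.015 m).
It fails at once if the standoff is knocked over (angle between standoff's own z axis and vertical above 0.4 rad).
It also fails if it takes over 46 s, if anything falls off the work surface, if the arm or the gripper's body presses on something with over 40 N, if the wrist force passes 120 N, or if a joint passes its speed limit or range.

### The arm

A 6-joint arm with a two-finger parallel gripper is mounted at the origin on the work surface. World frame = base frame: x ahead of the robot, y to its left, z up, the work surface at z = 0. Lengths are in m, angles in rad, forces in N, time in s.
With the tool pointing down it reaches from about 0.35 to 0.975 m from the base axis. Payload 4.9 kg.
Tool frame: the origin (TCP) lies midway between the tips of the shut fingers; the grasp point (between the pads) lies 19 mm behind it; z points along the fingers, y is the line along which they close (so a half turn about z gives the same grasp; the last joint's range is limited). The gripper opens to 85 mm and grips with 20 to 120 N. Pads are 22 mm wide; open, the fingers measure 114 mm over their backs; the gripper's body (76 mm by 85 mm) begins 54 mm behind the grasp point. The pads swing forward as they close: fully open they stand 13 mm farther back than shut.
Start: joints at [-1.266, 0.053, 1.613, -0, 1.476, -0.119], TCP at [0.257, -0.57, 0.231] pointing down, gripper open.
Joint ranges: [-3.01, 3.01], [-1.01, 2.22], [0.06, 2.58], [-1.02, 4.17], [0.09, 2.62], [-3.14, 3.14]. Speed limits (rad/s): [2.57, 2.57, 3.14, 3.14, 3.14, 3.14].

### API

Orientations are given as a rotation vector (axis times angle).
In Python, from station import ctrl gives the robot as it stands.
- The arm moves only by the shell command python3 -m handwheel 'ROWS' [FORCE]. ROWS is JSON, a list of rows, each an object with "gripper": the gripper command: -1 is fully open, 1 is shut, values between are in proportion; "offset": the shift along the tool's x, y, z in mm, a list of three; "rotation": the turn, a rotation vector about the tool's x, y, z in rad, a list of three. A call has exactly 8 rows; each row is the pose to reach, as a shift and turn from the pose commanded when the call began, along the tool's axes at that moment; what a row does not reach only later rows make up. A row lasts 1/8 s, in which the tool goes at most 62.5 mm and 10.7 degrees, less where a joint would pass 70% of its speed; a pose out of reach is approached as far as the arm can. A call with a gripper value outside its range is refused whole. The fingers move at their own pace and stop on an object; FORCE is the grip in N (left out, the last holds). Time passes only in rows, so rows that repeat a pose let the fingers close, or fill a call up. It gives the time, the measured TCP pose, the force, the opening and the grip force at its end, in the units of the state.
- ctrl.get_obs(): the state, without advancing time (a new reading comes with each control period).
- ctrl.get_image(name): name is "scene" or "side" or "wrist"; returns a dict with "image" (420x560x3 uint8, red, green, blue), "fovy" (degrees; the focal length in pixels is half the picture's height over the tangent of half this angle, whatever the lens; pixels are square), "cx", "cy" (the principal point, pixels), "xyz" and "attitude" of the camera in the world. Camera axes: x right, y up, looking along -z (the intrinsics and any distortion apply to the point x, -y, -z); pixel columns grow to the right and rows downward; lengths in m; the calibration is good to about 2 mm. A picture is of the moment at which its call begins. There is no depth.
- ctrl.finish_job(): hands the job in; it is judged then, once.
The state is a dict: "t": time; "q": joint angles; "dq": joint speeds; "effort": joint torques, N m; "tool_pos": TCP position; "tool_rot": TCP orientation; "contact_force": force on the tool from outside, world axes, zero at the start; "wrist_torque": the same for the moment, N m; "opening": finger opening in m; "grip_force": force on a finger pad.
Only numpy, scipy, OpenCV 4.12 (cv2) and the standard library are available. Lean on these libraries where they do the work, as an engineer would, in place of code of your own. Each camera call takes 0.05 s, during which the arm holds its last target. There are 200 camera calls.

## Working session

There is one attempt and no reset: what is moved stays moved. The work goes in short steps, Python scripts to look and compute and a shell command to move; the robot and the scene stay as the last step left them, time stands still between calls to the robot, and variables do not carry over. Pictures are saved under pics/ and viewed, at most 10 in all, crops included, and the job is handed in when it is done.

```bash
ls; mkdir -p pics; python3 - <<'E'
from station import ctrl
import cv2
o=ctrl.get_obs();print({k:o[k] for k in('t','tool_pos','tool_rot','opening','contact_force')})
for n in("scene","side"):
    d=ctrl.get_image(n);print(n,{k:v for k,v in d.items() if k!='image'})
    cv2.imwrite(f"pics/{n}0.png",d['image'][:,:,::-1])
E
```

```text
pics
{'t': 0.0, 'tool_pos': array([ 0.25682631, -0.56909699,  0.23005743]), 'tool_rot': array([-3.06930121e+00, -6.60281896e-01,  3.04858903e-04]), 'opening': 0.08564128586035213, 'contact_force': array([ 0.21399634, -0.65296123,  0.1699779 ])}
scene {'fovy': 48.25522264529898, 'cx': 281.5275899529015, 'cy': 210.5725390375631, 'xyz': array([1.21686079, 0.43289718, 0.86837213]), 'attitude': array([0.41350193, 0.81021059, 2.12248535])}
side {'fovy': 49.8039370717253, 'cx': 281.3140248916187, 'cy': 208.43563450808887, 'xyz': array([0.07814551, 0.53893834, 0.53773231]), 'attitude': array([ 0.45344672, -1.17125364, -2.16151126])}
```

View pics/scene0.png

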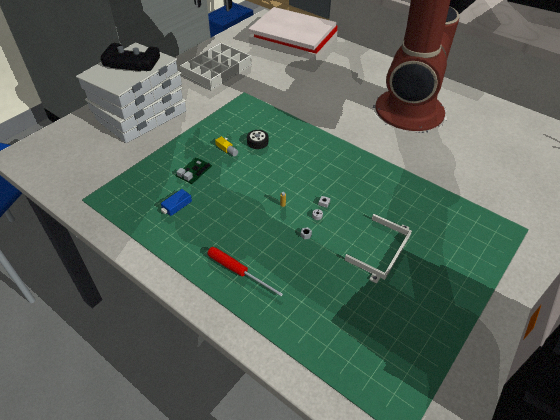

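View pics/side0.png

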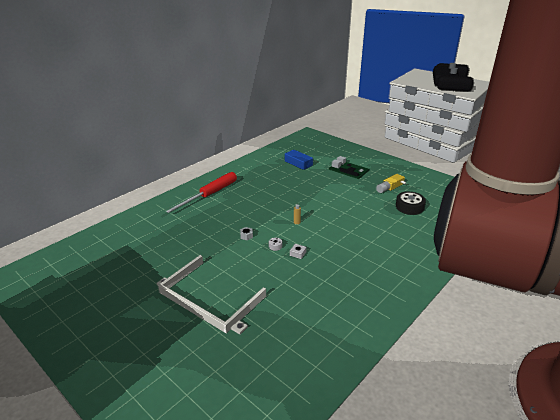

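Both views show the spacer (scene 325,201; side 298,251), hub (317,214; 276,243), nut (306,232; 247,233), standoff (283,199; 297,214). They also show the corral, with arm ends at scene (374,216) and (347,256).

```bash
cat > h.py <<'E'
import numpy as np,cv2
from scipy.spatial.transform import Rotation as R
from station import ctrl
def cast(d,uv,z):
    f=d['image'].shape[0]/2/np.tan(np.radians(d['fovy'])/2)
    v=R.from_rotvec(d['attitude']).apply([(uv[0]-d['cx'])/f,-(uv[1]-d['cy'])/f,-1])
    return d['xyz']+v*(z-d['xyz'][2])/v[2]
def blobs(d,lo=20):
    h=cv2.cvtColor(d['image'],cv2.COLOR_RGB2HSV)
    m=((h[:,:,1]<75)&(h[:,:,2]>70)).astype(np.uint8)
    m=cv2.morphologyEx(m,cv2.MORPH_CLOSE,np.ones((3,3)))
    cs,_=cv2.findContours(m,cv2.RETR_EXTERNAL,cv2.CHAIN_APPROX_NONE)
    return [c for c in cs if cv2.contourArea(c)>lo]
E
python3 - <<'E'
from h import *
W={'scene':(230,450,150,300),'side':(140,330,190,350)}
for n in W:
    d=ctrl.get_image(n);a,b,c0,c1=W[n]
    for c in blobs(d):
        x,y,w,h=cv2.boundingRect(c)
        if not(a<x<b and c0<y<c1):continue
        u=np.array([x+w/2,y+h/2])
        print(n,(x,y,w,h),cv2.contourArea(c),cast(d,u,.0095)[:2].round(3))
        if w>40:
            hull=np.float64([cast(d,p[0],.021)[:2] for p in c])
            for s in((1,0),(-1,0),(0,1),(0,-1),(1,1),(1,-1),(-1,1),(-1,-1)):
                i=(hull@np.array(s)).argmax();print('   ',s,c[i][0],hull[i].round(3))
C={'scene':[(374,215),(408,231),(384,277),(347,256),(283,205)],'side':[(265,291),(228,329),(160,286),(202,257),(297,223)]}
for n in C:
    d=ctrl.get_image(n)
    print(n,[cast(d,p,.021 if i<4 else .003)[:2].round(3).tolist() for i,p in enumerate(C[n])])
s=np.hstack([cv2.resize(ctrl.get_image('scene')['image'][180:290,270:420],None,fx=3.2,fy=3.2,interpolation=2)])
cv2.imwrite('pics/c1.png',s[:,:,::-1])
o=ctrl.get_obs();print(R.from_rotvec(o['tool_rot']).as_matrix().round(3))
E
```

```text
scene (244, 271, 39, 25) 88.5 [0.789 0.062]
scene (301, 227, 11, 12) 89.0 [0.615 0.051]
scene (345, 214, 67, 70) 723.0 [0.549 0.209]
    (1, 0) [370 280] [0.643 0.241]
    (-1, 0) [409 227] [0.455 0.235]
    (0, 1) [385 278] [0.618 0.263]
    (0, -1) [373 214] [0.473 0.147]
    (1, 1) [376 283] [0.642 0.255]
    (1, -1) [345 260] [0.632 0.169]
    (-1, 1) [411 230] [0.46  0.243]
    (-1, -1) [373 214] [0.473 0.147]
scene (312, 209, 11, 11) 86.0 [0.551 0.037]
scene (318, 196, 12, 12) 84.5 [0.506 0.026]
side (328, 274, 232, 146) 20136.0 [0.2   0.053]
    (1, 0) [382 356] [0.254 0.137]
    (-1, 0) [528 419] [0.072 0.099]
    (0, 1) [328 419] [0.253 0.262]
    (0, -1) [553 290] [ 0.116 -0.165]
    (1, 1) [328 419] [0.253 0.262]
    (1, -1) [454 274] [ 0.254 -0.094]
    (-1, 1) [528 419] [0.072 0.099]
    (-1, -1) [559 296] [ 0.105 -0.157]
side (153, 254, 114, 84) 1742.5 [0.533 0.213]
    (1, 0) [197 254] [0.624 0.165]
    (-1, 0) [240 334] [0.43  0.242]
    (0, 1) [173 304] [0.553 0.271]
    (0, -1) [265 288] [0.47  0.147]
    (1, 1) [153 281] [0.622 0.261]
    (1, -1) [197 254] [0.624 0.165]
    (-1, 1) [225 337] [0.442 0.26 ]
    (-1, -1) [266 296] [0.456 0.159]
side (289, 243, 18, 16) 176.5 [0.502 0.025]
side (266, 237, 17, 14) 148.5 [0.549 0.039]
side (240, 227, 13, 14) 134.0 [0.612 0.052]
side (166, 192, 37, 21) 81.0 [0.797 0.061]
scene [[0.474, 0.15], [0.467, 0.239], [0.617, 0.26], [0.62, 0.167], [0.574, -0.052]]
side [[0.465, 0.152], [0.45, 0.247], [0.603, 0.26], [0.61, 0.165], [0.569, -0.051]]
[[ 0.912  0.411 -0.   ]
 [ 0.411 -0.912  0.   ]
 [ 0.    -0.    -1.   ]]
```

View pics/c1.png

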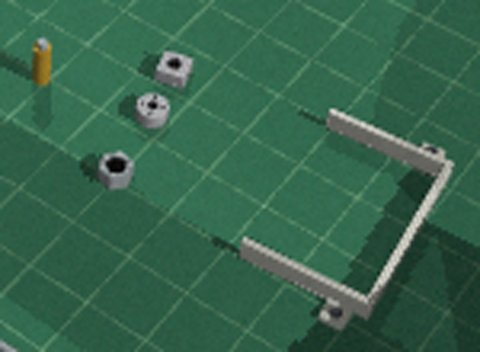

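```bash
python3 -m handwheel '[{"gripper":1,"offset":[63,-50,0],"rotation":[0,0,-0.15]},{"gripper":1,"offset":[100,-80,0],"rotation":[0,0,-0.3]},{"gripper":1,"offset":[140,-111,0],"rotation":[0,0,-0.45]},{"gripper":1,"offset":[180,-143,0],"rotation":[0,0,-0.6]},{"gripper":1,"offset":[225,-178,0],"rotation":[0,0,-0.75]},{"gripper":1,"offset":[270,-214,0],"rotation":[0,0,-0.9]},{"gripper":1,"offset":[315,-249,0],"rotation":[0,0,-1.05]},{"gripper":1,"offset":[360,-285,0],"rotation":[0,0,-1.216]}]'; cat > st.py <<'E'
import sys
from h import *
# usage: st.py x y z headingdeg -> tool-frame offset mm and z-rotation from the present pose
o=ctrl.get_obs();M=R.from_rotvec(o['tool_rot']).as_matrix()
hd=np.degrees(np.arctan2(M[1,0],M[0,0]))
print('t',o['t'],'pos',o['tool_pos'].round(4),'hd',hd.round(1),'tilt',M[2].round(3),'F',np.round(o['contact_force'],1),'open',round(o['opening'],4))
a=list(map(float,sys.argv[1:]))
for i in range(0,len(a),4):
    print((M.T@(np.array(a[i:i+3])-o['tool_pos'])*1000).round(0),'rot',np.radians(hd-a[i+3]).round(3))
E
python3 st.py .5525 .002 .09 94
```

```text
t: 1.35
tool_pos: [0.4686, -0.1602, 0.2316]
tool_rot: [2.137, 2.302, 0.0]
contact_force: [1.3, -0.8, 1.0]
opening: -0.0002
grip_force: 0.0
t 1.35 pos [ 0.4686 -0.1602  0.2316] hd 94.2 tilt [-0.001  0.001 -1.   ] F [ 1.3 -0.8  1. ] open -0.0002
[156.  96. 142.] rot 0.004
```

```bash
python3 -m handwheel '[{"gripper":1,"offset":[45,27,20],"rotation":[0,0,0]},{"gripper":1,"offset":[90,55,50],"rotation":[0,0,0]},{"gripper":1,"offset":[135,82,80],"rotation":[0,0,0]},{"gripper":1,"offset":[156,96,110],"rotation":[0,0,0]},{"gripper":1,"offset":[156,96,132],"rotation":[0,0,0]},{"gripper":1,"offset":[156,96,132],"rotation":[0,0,0]},{"gripper":1,"offset":[156,96,132],"rotation":[0,0,0]},{"gripper":1,"offset":[156,96,132],"rotation":[0,0,0]}]'; python3 - <<'E'
from h import *
d=ctrl.get_image('wrist');cv2.imwrite('pics/w2.png',d['image'][:,:,::-1])
print(d['xyz'],d['fovy'])
for c in blobs(d,100):
    (x,y),r=cv2.minEnclosingCircle(c);print((round(x),round(y)),round(r),cast(d,(x,y),.0095)[:2].round(4),cast(d,(x,y),.016)[:2].round(4))
E
```

```text
t: 2.35
tool_pos: [0.554, -0.0001, 0.101]
tool_rot: [2.143, 2.294, 0.003]
contact_force: [-0.1, 0.5, 0.1]
opening: -0.0
grip_force: 0.0
[0.54718627 0.084632   0.24283379] 60.85731871135254
(292, 289) 28 [ 0.5644 -0.0617] [ 0.5639 -0.0577]
(274, 289) 28 [ 0.5512 -0.0626] [ 0.5511 -0.0585]
(210, 173) 26 [0.5027 0.0237] [0.5039 0.0254]
(281, 160) 21 [0.5496 0.0355] [0.5495 0.0368]
(380, 144) 27 [0.6133 0.0507] [0.6115 0.0516]
```

View pics/w2.png

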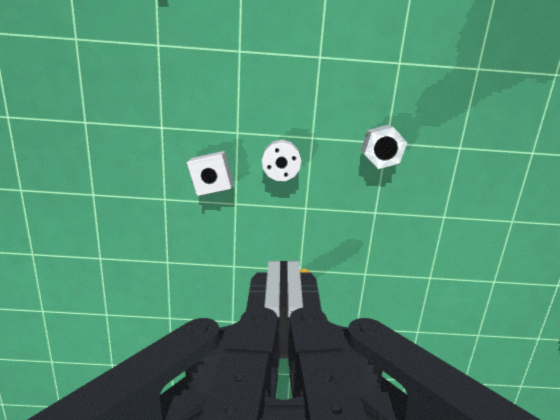

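The wrist view shows spacer (210,173), hub (281,160) and nut (380,144), agreeing with the first fix to 2 mm. The tool is in line behind the hub, so I'll lower it and start the sweep.

```bash
python3 -m handwheel '[{"gripper":1,"offset":[0,-2,40],"rotation":[0,0,0]},{"gripper":1,"offset":[0,-2,75],"rotation":[0,0,0]},{"gripper":1,"offset":[0,-2,95],"rotation":[0,0,0]},{"gripper":1,"offset":[0,-2,95],"rotation":[0,0,0]},{"gripper":1,"offset":[8,-2,95],"rotation":[0,0,0]},{"gripper":1,"offset":[18,-2,95],"rotation":[0,0,0]},{"gripper":1,"offset":[28,-2,95],"rotation":[0,0,0]},{"gripper":1,"offset":[38,-2,95],"rotation":[0,0,0]}]'
python3 -m handwheel '[{"gripper":1,"offset":[10,0,0],"rotation":[0,0,0]},{"gripper":1,"offset":[20,0,0],"rotation":[0,0,0]},{"gripper":1,"offset":[30,0,0],"rotation":[0,0,0]},{"gripper":1,"offset":[40,0,0],"rotation":[0,0,0]},{"gripper":1,"offset":[50,0,0],"rotation":[0,0,0]},{"gripper":1,"offset":[58,0,0],"rotation":[0,0,0]},{"gripper":1,"offset":[62,0,0],"rotation":[0,0,0]},{"gripper":1,"offset":[62,0,0],"rotation":[0,0,0]}]'
python3 - <<'E'
from h import *
d=ctrl.get_image('wrist');cv2.imwrite('pics/w3.png',d['image'][:,:,::-1])
for c in blobs(d,100):
    (x,y),r=cv2.minEnclosingCircle(c);print((round(x),round(y)),round(r),cast(d,(x,y),.0095)[:2].round(4),cast(d,(x,y),.016)[:2].round(4))
E
python3 st.py .5386 .196 .006 94
```

```text
t: 3.4
tool_pos: [0.5483, 0.0391, 0.0045]
tool_rot: [2.143, 2.297, 0.0]
contact_force: [0.6, -0.2, 0.8]
opening: 0.0001
grip_force: 0.1
t: 4.4
tool_pos: [0.544, 0.1002, 0.0043]
tool_rot: [-2.143, -2.297, 0.0]
contact_force: [-0.6, -0.5, 0.6]
opening: -0.0005
grip_force: 0.0
(443, 296) 116 [0.6146 0.1002] [0.6109 0.1043]
(284, 258) 59 [0.5426 0.114 ] [0.5423 0.1173]
(268, 175) 320 [0.534 0.15 ] [0.5341 0.1517]
t 4.45 pos [0.544  0.1    0.0043] hd 94.0 tilt [-0. -0. -1.] F [-0.9 -0.4 -0.4] open 0.0004
[96.  1. -2.] rot -0.001
```

View pics/w3.png

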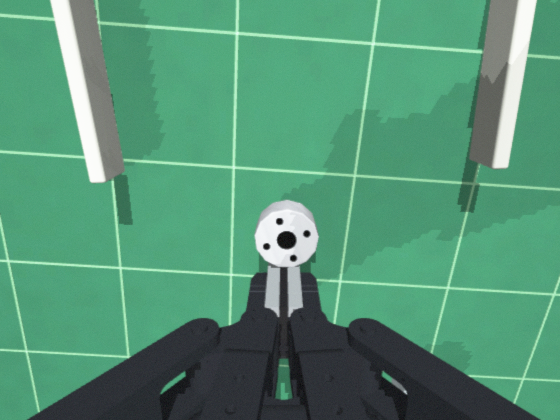

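The hub (286,238) sits squarely against the fingertips and the mouth is centred ahead, between wall ends at (105,178) and (493,165).

```bash
python3 - <<'E'
from h import *
d=ctrl.get_image('wrist')
for p in((90,181),(122,172),(471,160),(508,165)):print(cast(d,p,.021).round(4))
E
python3 -m handwheel '[{"gripper":1,"offset":[12,0,-1],"rotation":[0,0,0]},{"gripper":1,"offset":[25,0,-1],"rotation":[0,0,0]},{"gripper":1,"offset":[38,0,-1],"rotation":[0,0,0]},{"gripper":1,"offset":[51,0,-1],"rotation":[0,0,0]},{"gripper":1,"offset":[64,0,-1],"rotation":[0,0,0]},{"gripper":1,"offset":[77,0,-1],"rotation":[0,0,0]},{"gripper":1,"offset":[88,0,-1],"rotation":[0,0,0]},{"gripper":1,"offset":[96,0,-1],"rotation":[0,0,0]}]'
```

```text
[0.4702 0.1461 0.021 ]
[0.482  0.1503 0.021 ]
[0.6058 0.1632 0.021 ]
[0.6194 0.1623 0.021 ]
t: 5.5
tool_pos: [0.5374, 0.1965, 0.0053]
tool_rot: [-2.143, -2.297, 0.0]
contact_force: [-0.3, -0.5, 0.3]
opening: -0.0
grip_force: 0.1
```

```bash
python3 -m handwheel '[{"gripper":1,"offset":[-15,0,0],"rotation":[0,0,0]},{"gripper":1,"offset":[-20,0,-45],"rotation":[0,0,0]},{"gripper":1,"offset":[-50,-12,-75],"rotation":[0,0,0.07]},{"gripper":1,"offset":[-100,-25,-75],"rotation":[0,0,0.07]},{"gripper":1,"offset":[-155,-40,-75],"rotation":[0,0,0.07]},{"gripper":1,"offset":[-208,-49,-75],"rotation":[0,0,0.07]},{"gripper":1,"offset":[-208,-49,-50],"rotation":[0,0,0.07]},{"gripper":1,"offset":[-208,-49,-50],"rotation":[0,0,0.07]}]'
python3 - <<'E'
from h import *
d=ctrl.get_image('wrist')
for c in blobs(d,100):
    (x,y),r=cv2.minEnclosingCircle(c);print((round(x),round(y)),round(r),cast(d,(x,y),.0095)[:2].round(4),cast(d,(x,y),.016)[:2].round(4))
d=ctrl.get_image('scene');
for c in blobs(d):
    (x,y),r=cv2.minEnclosingCircle(c)
    if r<15 and 290<x<420 and 180<y<300: print('scene',(round(x),round(y)),cast(d,(x,y),.0095)[:2].round(4))
E
python3 st.py .503 -.014 .0053 90 .503 .176 .0053 90
```

```text
t: 6.5
tool_pos: [0.5008, -0.0162, 0.0534]
tool_rot: [-2.223, -2.215, 0.004]
contact_force: [-0.4, 0.8, 0.5]
opening: 0.0001
grip_force: 0.0
(423, 333) 11 [ 0.5871 -0.0801] [ 0.5841 -0.0749]
(292, 289) 28 [ 0.505  -0.0482] [ 0.5049 -0.0441]
(274, 289) 28 [ 0.4946 -0.0482] [ 0.4948 -0.0441]
(290, 172) 33 [0.5035 0.0233] [0.5034 0.0249]
(512, 122) 35 [0.6162 0.0488] [0.6121 0.0495]
(218, 12) 219 [0.4703 0.0994] [0.4714 0.0984]
scene (386, 248) [0.5364 0.2223]
scene (306, 233) [0.6165 0.0494]
scene (324, 201) [0.5043 0.0233]
t 6.6 pos [ 0.5027 -0.0153  0.0554] hd 89.9 tilt [ 0.    -0.001 -1.   ] F [ 0.5  0.  -0.7] open -0.0002
[ 1.  0. 50.] rot -0.001
[191.   0.  50.] rot -0.001
```

The hub is in, at corral y of about +18 mm. Next the spacer.

```bash
python3 -m handwheel '[{"gripper":1,"offset":[0,1,30],"rotation":[0,0,0]},{"gripper":1,"offset":[0,1,50],"rotation":[0,0,0]},{"gripper":1,"offset":[0,1,50],"rotation":[0,0,0]},{"gripper":1,"offset":[10,1,50],"rotation":[0,0,0]},{"gripper":1,"offset":[22,1,50],"rotation":[0,0,0]},{"gripper":1,"offset":[34,1,50],"rotation":[0,0,0]},{"gripper":1,"offset":[46,1,50],"rotation":[0,0,0]},{"gripper":1,"offset":[58,1,50],"rotation":[0,0,0]}]'
python3 -m handwheel '[{"gripper":1,"offset":[10,0,0],"rotation":[0,0,0]},{"gripper":1,"offset":[20,0,0],"rotation":[0,0,0]},{"gripper":1,"offset":[30,0,0],"rotation":[0,0,0]},{"gripper":1,"offset":[40,0,0],"rotation":[0,0,0]},{"gripper":1,"offset":[50,0,0],"rotation":[0,0,0]},{"gripper":1,"offset":[58,0,0],"rotation":[0,0,0]},{"gripper":1,"offset":[62,0,0],"rotation":[0,0,0]},{"gripper":1,"offset":[62,0,0],"rotation":[0,0,0]}]'
python3 - <<'E'
from h import *
d=ctrl.get_image('wrist');cv2.imwrite('pics/w4.png',d['image'][:,:,::-1])
E
python3 st.py .503 .176 .0053 90
```

```text
t: 7.6
tool_pos: [0.504, 0.0439, 0.0054]
tool_rot: [2.222, 2.221, 0.0]
contact_force: [-0.4, -0.9, -0.4]
opening: -0.0002
grip_force: 0.1
t: 8.6
tool_pos: [0.5041, 0.1051, 0.0053]
tool_rot: [2.222, 2.221, -0.0]
contact_force: [-0.1, -0.0, 0.5]
opening: 0.0001
grip_force: 0.0
t 8.65 pos [0.504  0.1049 0.0053] hd 89.9 tilt [-0. -0. -1.] F [0.1 0.4 0.1] open 0.0
[71. -1.  0.] rot -0.001
```

View pics/w4.png

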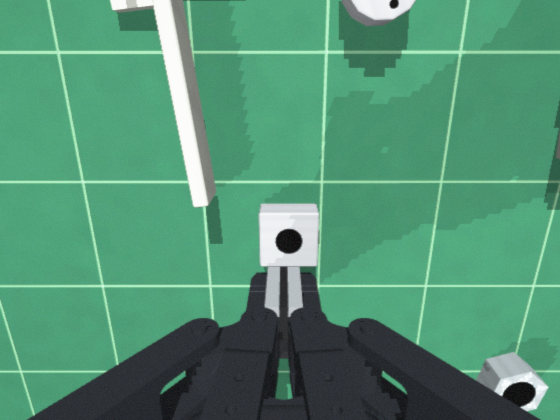

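The spacer (288,236) is square on the tips and clear of the wall end (203,205), so I continue and then move to the nut.

```bash
python3 -m handwheel '[{"gripper":1,"offset":[10,0,0],"rotation":[0,0,0]},{"gripper":1,"offset":[20,0,0],"rotation":[0,0,0]},{"gripper":1,"offset":[30,0,0],"rotation":[0,0,0]},{"gripper":1,"offset":[40,0,0],"rotation":[0,0,0]},{"gripper":1,"offset":[50,0,0],"rotation":[0,0,0]},{"gripper":1,"offset":[60,0,0],"rotation":[0,0,0]},{"gripper":1,"offset":[67,0,0],"rotation":[0,0,0]},{"gripper":1,"offset":[71,0,0],"rotation":[0,0,0]}]'
python3 -c "
import numpy as np
n=np.array([.613,.0505]);t=np.array([.5394,.2038])+.034*np.array([.994,.108])+.0*np.array([-.108,.994])
d=t-n;L=np.hypot(*d);d/=L;print(np.degrees(np.arctan2(d[1],d[0])),n-d*.037,t-d*.023)"
```

```text
t: 9.65
tool_pos: [0.5041, 0.1763, 0.0053]
tool_rot: [2.222, 2.221, -0.0]
contact_force: [0.1, -0.4, 0.9]
opening: -0.0001
grip_force: 0.1
104.22880417728068 [0.6220944  0.01463509] [0.57884928 0.1851776 ]
```

```bash
python3 -m handwheel '[{"gripper":1,"offset":[-15,0,0],"rotation":[0,0,0]},{"gripper":1,"offset":[-20,0,-45],"rotation":[0,0,0]},{"gripper":1,"offset":[-50,30,-75],"rotation":[0,0,-0.1]},{"gripper":1,"offset":[-90,60,-75],"rotation":[0,0,-0.2]},{"gripper":1,"offset":[-130,90,-75],"rotation":[0,0,-0.248]},{"gripper":1,"offset":[-162,118,-75],"rotation":[0,0,-0.248]},{"gripper":1,"offset":[-162,118,-50],"rotation":[0,0,-0.248]},{"gripper":1,"offset":[-162,118,-50],"rotation":[0,0,-0.248]}]'
python3 - <<'E'
from h import *
d=ctrl.get_image('wrist')
for c in blobs(d,100):
    (x,y),r=cv2.minEnclosingCircle(c);print((round(x),round(y)),round(r),cast(d,(x,y),.0095)[:2].round(4),cast(d,(x,y),.016)[:2].round(4))
d=ctrl.get_image('scene');
for c in blobs(d):
    (x,y),r=cv2.minEnclosingCircle(c)
    if r<15 and 290<x<420 and 180<y<300: print('scene',(round(x),round(y)),cast(d,(x,y),.0095)[:2].round(4))
E
python3 st.py .622 .0145 .0053 104.2 .579 .185 .0053 104.2 .613 .0505 .0053 104.2
```

```text
t: 10.65
tool_pos: [0.6197, 0.0124, 0.0527]
tool_rot: [-1.93, -2.473, 0.005]
contact_force: [-1.1, -0.1, 0.3]
opening: -0.0002
grip_force: 0.0
(292, 288) 28 [ 0.6316 -0.0167] [ 0.6305 -0.0128]
(277, 289) 29 [ 0.6227 -0.0191] [ 0.6219 -0.0151]
(278, 170) 44 [0.6065 0.0513] [0.6063 0.0528]
(206, 138) 230 [0.5667 0.0587] [0.5678 0.06  ]
scene (386, 242) [0.5187 0.2114]
scene (306, 233) [0.6165 0.0494]
t 10.75 pos [0.6213 0.0133 0.0551] hd 104.1 tilt [ 0.    -0.001 -1.   ] F [ 0.5 -0.1 -0.1] open 0.0
[ 1.  1. 50.] rot -0.001
[177.   1.  50.] rot -0.001
[38.  1. 50.] rot -0.001
```

```bash
python3 -m handwheel '[{"gripper":1,"offset":[0,0,30],"rotation":[0,0,0]},{"gripper":1,"offset":[0,0,50],"rotation":[0,0,0]},{"gripper":1,"offset":[0,0,50],"rotation":[0,0,0]},{"gripper":1,"offset":[8,0,50],"rotation":[0,0,0]},{"gripper":1,"offset":[18,0,50],"rotation":[0,0,0]},{"gripper":1,"offset":[28,0,50],"rotation":[0,0,0]},{"gripper":1,"offset":[36,0,50],"rotation":[0,0,0]},{"gripper":1,"offset":[40,0,50],"rotation":[0,0,0]}]'
python3 - <<'E'
from h import *
d=ctrl.get_image('wrist');cv2.imwrite('pics/w5.png',d['image'][:,:,::-1])
E
python3 st.py .579 .185 .0053 104.2
```

```text
t: 11.75
tool_pos: [0.612, 0.0533, 0.0054]
tool_rot: [1.93, 2.479, -0.0]
contact_force: [-0.1, -0.7, 0.2]
opening: 0.0
grip_force: 0.1
t 11.8 pos [0.6119 0.0535 0.0053] hd 104.2 tilt [ 0. -0. -1.] F [-0.8  0.1 -0.1] open -0.0001
[136.   0.   0.] rot -0.0
```

View pics/w5.png

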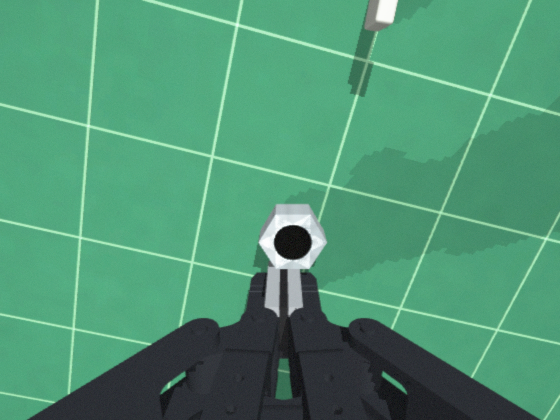

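The nut (292,240) sits about 3 mm right of the tips, with its flat on them. The wall end (380,20) is clear. I'll back off, centre on it and push on.

```bash
python3 -m handwheel '[{"gripper":1,"offset":[-5,0,0],"rotation":[0,0,0]},{"gripper":1,"offset":[-5,3,0],"rotation":[0,0,0]},{"gripper":1,"offset":[3,3,0],"rotation":[0,0,0]},{"gripper":1,"offset":[14,3,0],"rotation":[0,0,0]},{"gripper":1,"offset":[26,3,0],"rotation":[0,0,0]},{"gripper":1,"offset":[38,2,0],"rotation":[0,0,0]},{"gripper":1,"offset":[50,2,0],"rotation":[0,0,0]},{"gripper":1,"offset":[62,2,0],"rotation":[0,0,0]}]'
python3 -m handwheel '[{"gripper":1,"offset":[12,0,0],"rotation":[0,0,0]},{"gripper":1,"offset":[24,0,0],"rotation":[0,0,0]},{"gripper":1,"offset":[36,0,0],"rotation":[0,0,0]},{"gripper":1,"offset":[48,0,0],"rotation":[0,0,0]},{"gripper":1,"offset":[58,0,0],"rotation":[0,0,0]},{"gripper":1,"offset":[66,0,0],"rotation":[0,0,0]},{"gripper":1,"offset":[72,0,0],"rotation":[0,0,0]},{"gripper":1,"offset":[74,0,0],"rotation":[0,0,0]}]'
python3 -m handwheel '[{"gripper":1,"offset":[-15,0,0],"rotation":[0,0,0]},{"gripper":1,"offset":[-20,0,-40],"rotation":[0,0,0]},{"gripper":1,"offset":[-50,0,-90],"rotation":[0,0,0.1]},{"gripper":1,"offset":[-70,0,-140],"rotation":[0,0,0.1]},{"gripper":1,"offset":[-70,0,-180],"rotation":[0,0,0.1]},{"gripper":1,"offset":[-70,0,-180],"rotation":[0,0,0.1]},{"gripper":1,"offset":[-70,0,-180],"rotation":[0,0,0.1]},{"gripper":1,"offset":[-70,0,-180],"rotation":[0,0,0.1]}]'
python3 - <<'E'
from h import *
d=ctrl.get_image('wrist');cv2.imwrite('pics/w6.png',d['image'][:,:,::-1])
O=np.array([.5394,.2038])
for c in blobs(d,100):
    (x,y),r=cv2.minEnclosingCircle(c);p=cast(d,(x,y),.0095)[:2]-O
    print((round(x),round(y)),round(r),'corral',(p@[.994,.108]).round(3),(p@[-.108,.994]).round(3))
E
```

```text
t: 12.8
tool_pos: [0.5986, 0.1141, 0.0053]
tool_rot: [-1.93, -2.478, 0.0]
contact_force: [-0.7, 0.2, 0.8]
opening: -0.0002
grip_force: 0.1
t: 13.8
tool_pos: [0.5808, 0.1852, 0.0053]
tool_rot: [1.93, 2.478, -0.0]
contact_force: [-0.3, -0.6, 0.5]
opening: -0.0003
grip_force: 0.1
t: 14.8
tool_pos: [0.5968, 0.1167, 0.1828]
tool_rot: [-2.051, -2.376, 0.004]
contact_force: [-0.3, 0.3, -0.8]
opening: 0.0001
grip_force: 0.0
(292, 288) 28 corral 0.06 -0.205
(274, 289) 28 corral 0.042 -0.207
(548, 337) 83 corral 0.335 -0.254
(477, 262) 49 corral 0.24 -0.169
(274, 70) 18 corral 0.036 0.001
(190, 66) 23 corral -0.034 0.001
(230, 44) 19 corral -0.001 0.019
(230, 52) 123 corral -0.001 0.014
```

View pics/w6.png

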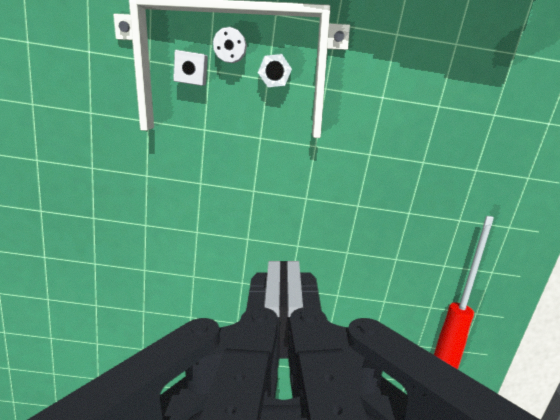

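The picture shows all three flat inside the corral: spacer (190,66), hub (230,44) and nut (274,70). In corral coordinates they lie at (-34,1), (-1,19) and (36,1) mm, well within the limits, and the arm is clear.

```bash
python3 -c "
from station import ctrl
print(ctrl.finish_job())"
```

```text
the job is handed in; nothing more can be done
None
```

The hub, nut and spacer were swept along the mat into the corral. They lie flat and at least 39 mm inside the mouth, the arm touched no bystander that I could see, and I handed the job in at about 15 s; the hand-in gave no verdict.

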